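Put the foot-file boards and the soap away on the wash bench

ROBOT

A 6-joint arm with a two-finger parallel gripper is mounted at the origin on the work surface. World frame = base frame: x ahead of the robot, y to its left, z up, the work surface at z = 0. Lengths are in m, angles in degrees, forces in N, time in s.
With the tool pointing down it reaches from about 0.375 to 0.9 m from the base axis. Payload 3.1 kg.
Tool frame: the origin (TCP) lies at the very end of the fingers, on their centre line; the grasp point (between the pads) lies 19 mm behind it (grasp_offset is the distance from the TCP to the grasp point, in m); z points along the fingers, y is the direction in which the jaws open and shut (so a half turn about z gives the same grasp; the last joint's range is limited). The gripper opens to 87 mm and grips with 3 to 60 N. Pads are 19 mm wide; open, the fingers measure 117 mm over their backs; the gripper's body (75 mm by 190 mm) begins 51 mm behind the grasp point.
Start: joints at [-83.852, 30.224, 82.088, -0, 67.689, -10.227], TCP at [0.176, -0.6, 0.223] pointing down, gripper open.
Joint ranges: [-176.69, 176.69], [-43.24, 126.21], [12.49, 139.97], [-82, 262], [0, 151.66], [-163.58, 163.58]. Speed limits (degrees/s): [159.86, 159.86, 180, 180, 180, 180].

INTERFACE

Orientations are given as a 3x3 rotation matrix whose columns are the frame's x, y, z axes.
In Python, from rig import * gives the robot as it stands. The module is installed in compiled form; this text tells all that it offers.
- The arm moves only by the tool play_rows, never from a script. Its argument "plan" is a list that holds one entry, the list of rows, each a list of 7 numbers: the shift along the world's x, y, z each as a share of 5 cm, from -1 to 1, then the turn, a rotation vector about the world's x, y, z each as a share of pi rad, from -1 to 1, then the gripper's target within -1 to 1 (fully open at 1, half-way at 0, shut at -1). A call has 1 to 12 rows; each row shifts and turns the commanded pose from where the row before left it; what a row does not reach is not made up. A row lasts 1/10 s, in which the tool goes at most 50 mm and 8.59 degrees, less where a joint would pass 70% of its speed; a pose out of reach is approached as far as the arm can. A call with a number of a shift or a turn outside -1 to 1 is refused whole. A call with a gripper value outside its range is refused whole. The fingers move at their own pace and stop on an object; the grip force is fixed at half the most. Time passes only in rows, so rows that do not move let the fingers close. It gives the time, the measured TCP pose, the force and the opening at its end, in the units of the state.
- read_state(): the state, without advancing time (a new reading comes with each control period).
- capture(name): name is "scene" or "side" or "wrist"; returns the picture (420x560x3 uint8, red, green, blue); there is no depth.
- camera_params(name): a dict with "intrinsics" (3x3 intrinsics, pixels), "R" (3x3) and "t" (3): a world point X has camera coordinates R X + t; the wrist camera has in their place "mount" (4x4, takes a point from camera to tool coordinates, whose origin is the TCP and whose axes are the flange's). Camera axes: x right, y down, z forward; pixel columns grow to the right and rows downward; lengths in m; the calibration is good to about 2 mm. A picture is of the moment at which its call begins: read the wrist's pose just before it. camera_params takes no time and is no camera call.
- hand_in(): hands the job in, once; it reports no verdict.
The state is a dict: "time_s": time; "joint_positions": joint angles; "qvel": joint speeds; "tau": joint torques, N m; "position": TCP position; "tcp_rot": TCP orientation; "force": force on the tool from outside, world axes, zero at the start; "moment": the same for the moment, N m; "opening": opening from 0.0 (shut) to 1.0 (fully open).
Only numpy, scipy, OpenCV 4.12 (cv2) and the standard library are available. Lean on these libraries where they do the work, as an engineer would, in place of code of your own. Each camera call takes 0.05 s, during which the arm holds its last target. There are 200 camera calls.

TASK

Clear up after a foot wash: open the soap box by holding its orange tab down while sliding the blue cover fully open, seat the soap flat and square in the pocket, then slide the cover fully shut (tab held down again) so that the tab springs back up behind its bridge. Tuck every foot-file board that is there under the red sprung arm of the grey holder, flat on top of each other and pushed right in against the two back posts, in any order and before or after the soap. Leave the other things where they are.

Things in the scene. Friction and masses are not known exactly. Their poses are not given: they have to be found in the camera images.
- board_holder: Fixed grey holder. Origin on the table under the middle of a stored board; x = the way boards are pushed in (away from the robot), z up. Floor 12 mm high, 66 mm wide from x -24 to 111 mm; a tongue 28 mm wide runs on to x -64, so fingers can straddle a board's rear and reach below it. A board fully home has its origin at x 0, y 0 (+-5 mm play), z 12, 20, 28, 36 mm (first to fourth).
- holder_stop (a point): Between the two steel back posts of the holder, at their front faces (holder x 75 mm, floor height); axes as the holder. The posts, 57 mm high, stop the boards' front ends. Side guides run from 80 mm before this point to 10 mm behind it, up to 48 mm above the table, inner faces at y +-25 mm.
- hold_arm: Red sprung arm, hinged at its origin (holder x 100, z 34 mm), 14 mm wide, at most 75 mm above the table empty. It reaches forward over the boards to a round foot and a turned-up lip (both 36 mm wide). A board pushed level along holder +x, 1 to 4 mm above the floor or the pile, runs under the lip and lifts the arm by itself (2 to 3 N down).
- foot_under (a point): Underside of the arm's foot, at holder x 10 mm; z of the arm (up when down). Empty, 17 mm above the table, else on the top board. The lip rises from it towards the robot to holder x -31 mm, its end 14 mm above the foot's underside. A board's rear, behind holder x -35, is clear of the arm: it can be gripped across its width or pushed from behind.
- soap_box: Fixed white soap box base. Origin on the table under the pocket's centre; x along the rails, away from the robot; z up. Pocket 90 mm (x) by 60 mm (y), floor 6 mm and rim 16 mm above the table, open above once the cover is slid away. At x 60 to 66 mm a bridge 96 mm wide, top 66 mm high, catches the tab's tooth. Rails 6 mm high, y +-44 mm, run to x -185.
- soap_cover (a joint): How far the blue cover is open, m: 0 shut, 0.130 at its open stop; slides along the box's -x. Shut it spans box x +-53 mm, y +-41 mm, top 48 mm above the table. Friction 1.5 N; stays where left. The latch stops it at 4 mm unless the tab is held down; on shutting, the tooth must also pass under the bridge: hold the tab down over the last 25 mm to the shut stop, then let go.
- cover_tab (a joint): How far the orange tab on the cover is pressed down, m: 0 up, 0.010 fully down. Sprung: about 2 N at the start, 5 N fully down; the latch is free from 6 mm.
- tab_pad (a point): Middle of the orange tab's top face, 60 mm above the table when up; axes as the box. The face is 50 mm long (box x) by 36 mm wide between two cross ribs 5 mm high, so a fingertip pressed down between them drags the cover either way. It moves with the cover; shut, it is over the pocket's centre.
- soap: Cream soap bar, a rigid block 85 mm (x) by 55 mm (y) by 30 mm high, edges rounded by 4 mm, about 0.11 kg. Origin at the centre of its underside. Seated: origin at the pocket's centre, 6 mm above the table, long side along the box's x, either way round.
- board1: Yellow foot-file board, a rigid flat slab 150 mm (x) by 40 mm (y) by 8 mm thick with a grey patch on top, 50 g. Origin at the centre of its underside. Either end may go in first. Absent in some starts.
- board2: Green foot-file board, a rigid flat slab 150 mm (x) by 40 mm (y) by 8 mm thick with a grey patch on top, 50 g. Origin at the centre of its underside. Either end may go in first. Absent in some starts.
- board3: Terracotta foot-file board, a rigid flat slab 150 mm (x) by 40 mm (y) by 8 mm thick with a grey patch on top, 50 g. Origin at the centre of its underside. Either end may go in first. Absent in some starts.
- board4: Black foot-file board, a rigid flat slab 150 mm (x) by 40 mm (y) by 8 mm thick with a grey patch on top, 50 g. Origin at the centre of its underside. Either end may go in first. Absent in some starts.
- mug: White mug, 40 mm radius, 90 mm high. Not to be moved. Origin at the underside.
- clipper: Blue toenail clipper, 150 mm long. Not to be moved. Origin at the underside.
- hair_brush: Clear hair brush, 200 mm long. Not to be moved. Origin at the underside.
- shampoo: White bottle with a green label, 60 mm across, 170 mm high. Not to be moved. Origin at the underside.
- cream_jar: Amber jar, 70 mm across, 60 mm high. Not to be moved. Origin at the underside.
- toe_separator: Green toe separator, 80 mm by 37 mm by 22 mm, lying among the boards. Not to be moved. Origin at the underside.

How it is judged:
By the outcome, as a careful person would: the job done as asked, in the order asked, and still so for the second after the job is handed in, with the robot touching nothing.
Of board1, board2, board3, board4 only 3 to 4 are there at a start; the rules pass over those that are not, and their reading is None.
At some moment in a run one of board1, board2, board3, board4, soap may be knocked a few centimetres aside while the robot is not near it.
Once in a run the grip may slacken for a moment while it holds something.
It also fails if it takes over 210 s, if anything falls off the work surface, if the arm or the gripper's body presses on something with over 40 N, if the wrist force passes 120 N, or if a joint passes its speed limit or range.

## Working session

There is one attempt and no reset: what is moved stays moved. The work goes in short steps, Python scripts to look and compute and a tool call to move; the robot and the scene stay as the last step left them, time stands still between calls to the robot, and variables do not carry over. Pictures are saved under pics/ and viewed, about 12 in all and at most 16, crops included, and the job is handed in when it is done.

Besides the shell and the picture viewer there is one more tool, called after "Emit:" in YAML: its name, and indented under it one key for each argument. play_rows: Moves the arm, as the interface text tells. Its arguments: {"type":"object","properties":{"plan":{"type":"array"}},"required":["plan"]}

```bash
mkdir -p pics; ls
python3 - <<'E'
from rig import *
import cv2,numpy as np
s=read_state();print(s)
for n in("scene","side","wrist"):
    cv2.imwrite(f"pics/{n}0.png",capture(n)[:,:,::-1]);p=camera_params(n);print(n,p)
E
```

```text
pics
{'time_s': 0.0, 'joint_positions': array([-8.38495000e+01,  3.02798040e+01,  8.21572011e+01, -2.04879435e-03,
        6.76876058e+01, -1.02266946e+01]), 'qvel': array([-0.01557098, -0.04131913,  0.07805452,  0.0504079 ,  0.00279498,
        0.06565396]), 'tau': array([-1.45348831e-04, -4.40045142e+01, -1.76594335e+01,  6.33193413e-02,
        5.81333600e-02, -1.59052288e-04]), 'position': array([ 0.17616942, -0.5988913 ,  0.22155812]), 'tcp_rot': array([[ 9.59422488e-01,  2.81972373e-01, -2.65906736e-04],
       [ 2.81972277e-01, -9.59420124e-01,  2.15880452e-03],
       [ 3.53606959e-04, -2.14618393e-03, -9.99997634e-01]]), 'force': array([ 0.05257733, -0.00287842,  0.42314411]), 'moment': array([-0.00497001, -0.01446684,  0.01072884]), 'opening': 1.0059827980242977}
scene {'intrinsics': array([[404.54389955,   0.        , 278.9000412 ],
       [  0.        , 404.54389955, 212.42515144],
       [  0.        ,   0.        ,   1.        ]]), 'R': array([[-0.66347611,  0.74819581,  0.00157838],
       [ 0.62780203,  0.55785988, -0.54282315],
       [-0.40701852, -0.35915928, -0.83
[... 269 characters left out ...]
9475833, -0.00186118],
       [-0.41667943, -0.56096437, -0.71533015],
       [ 0.42440451,  0.57583114, -0.69878416]]), 't': array([-0.47209917,  0.26391008,  1.32094308])}
wrist {'intrinsics': array([[374.99234667,   0.        , 278.57904588],
       [  0.        , 374.99234667, 212.90261818],
       [  0.        ,   0.        ,   1.        ]]), 'mount': array([[-1.19937529e-04, -9.57239953e-01, -2.89295106e-01,
         7.96897844e-02],
       [ 9.99999950e-01, -3.02171464e-05, -3.14600770e-04,
        -7.86092175e-04],
       [ 2.92406754e-04, -2.89295129e-01,  9.57239909e-01,
        -1.62186957e-01],
       [ 0.00000000e+00,  0.00000000e+00,  0.00000000e+00,
         1.00000000e+00]])}
```

View pics/scene0.png

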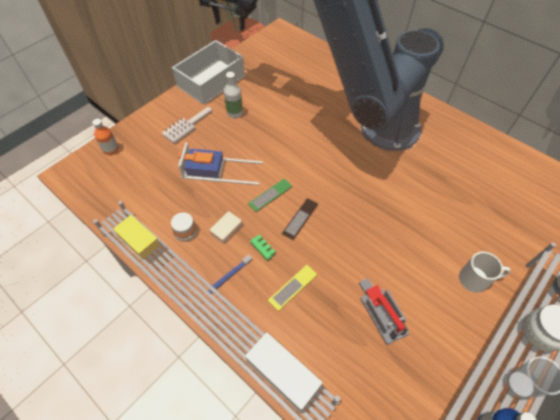

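View pics/side0.png

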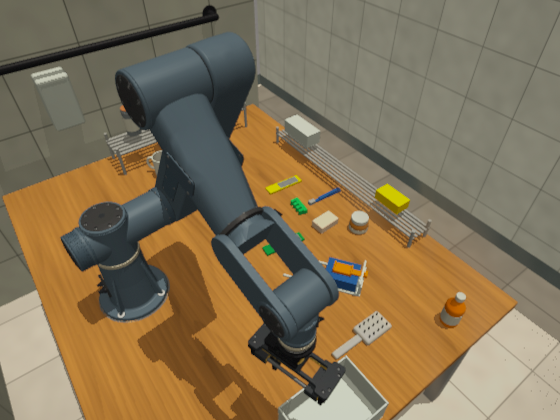

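The scene view shows the soap box at about (205,162), the soap at (226,227), and boards in green (270,195), black (300,218) and yellow (293,287). The holder is at (383,312), the separator at (262,247) and the clipper at (230,273). I see no terracotta board. Next: rough positions.

```bash
cat > h.py <<'E'
from rig import *
import cv2,numpy as np,math
def cam(n,s=None):
    p=camera_params(n);K=p["intrinsics"]
    if n!="wrist": return K,p["R"].T,-p["R"].T@p["t"]
    s=s or read_state();M=p["mount"];R=s["tcp_rot"]
    return K,R@M[:3,:3],R@M[:3,3]+s["position"]
def ray(c,px,z):
    K,R,o=c;px=np.atleast_2d(np.array(px,float))
    d=(R@np.linalg.inv(K)@np.c_[px,np.ones(len(px))].T).T
    return o+d*((z-o[2])/d[:,2])[:,None]
def proj(c,X):
    K,R,o=c;q=K@(R.T@(np.asarray(X)-o));return q[:2]/q[2]
HSV=dict(yellow=((24,120,120),(34,255,255)),green=((40,110,50),(80,255,255)),red=((0,190,100),(4,255,255)),
 blue=((105,130,40),(125,255,255)),orange=((6,225,160),(16,255,255)),black=((0,0,0),(180,110,60)),cream=((15,30,150),(30,115,255)),terra=((0,90,80),(9,185,220)))
def blobs(img,col,amin=60):
    h=cv2.cvtColor(img,cv2.COLOR_RGB2HSV);m=cv2.inRange(h,*map(np.array,HSV[col]))
    m=cv2.morphologyEx(m,cv2.MORPH_CLOSE,np.ones((3,3)))
    cs,_=cv2.findContours(m,cv2.RETR_EXTERNAL,cv2.CHAIN_APPROX_NONE)
    return sorted([c[:,0] for c in cs if cv2.contourArea(c)>amin],key=lambda c:-cv2.contourArea(c))
def rect(c,b,z):
    """min-area rectangle of blob cast on plane z: centre, (long,short) mm, long-axis yaw"""
    P=ray(c,b,z)[:,:2];(x,y),_,_=r=cv2.minAreaRect((P*1000).astype(np.float32))
    q=cv2.boxPoints(r);e=[q[1]-q[0],q[2]-q[1]];L=[np.hypot(*v) for v in e];i=int(np.argmax(L))
    return round(x,1),round(y,1),round(max(L),1),round(min(L),1),round((math.degrees(math.atan2(e[i][1],e[i][0]))+90)%180-90,1)
def shot(n,name):
    s=read_state();im=capture(n);cv2.imwrite(f"pics/{name}.png",im[:,:,::-1]);return im,cam(n,s),s
E
python3 - <<'E'
from h import *
im=cv2.imread("pics/scene0.png")[:,:,::-1];c=cam("scene")
for col,z in dict(yellow=.008,green=.008,red=.06,blue=.048,orange=.06,black=.008,cream=.03,terra=.008).items():
    for b in blobs(im,col): 
        if b[:,1].mean()>120 or col!="black": print(col,b.mean(0).round(),rect(c,b,z))
s=cam("scene")
for n,p in dict(mug=(483,272),railA=(262,162),railB=(258,183),hold0=(366,286),hold1=(405,338)).items():print(n,ray(s,p,.006))
cv2.imwrite("pics/s1.png",cv2.resize(im[130:350,150:430,::-1],None,fx=2.7,fy=2.7,interpolation=3))
E
```

```text
yellow [134. 234.] (874.5, -324.3, np.float32(124.3), np.float32(67.2), 88.9)
yellow [292. 289.] (690.9, 133.6, np.float32(149.3), np.float32(40.4), -4.2)
green [262. 248.] (656.1, -10.4, np.float32(72.8), np.float32(22.2), 81.6)
blue [505. 415.] (621.5, 690.5, np.float32(55.3), np.float32(20.0), -48.4)
cream [101. 306.] (1041.5, -333.7, np.float32(1218.7), np.float32(531.0), 73.9)
cream [225. 225.] (683.6, -134.4, np.float32(85.2), np.float32(55.6), 2.9)
cream [287. 292.] (718.1, 136.5, np.float32(83.8), np.float32(32.9), -4.5)
cream [109. 382.] (1166.8, -24.5, np.float32(46.7), np.float32(42.0), -6.9)
cream [ 12. 222.] (1090.4, -612.1, np.float32(101.2), np.float32(32.6), -86.0)
cream [492. 262.] (287.5, 502.7, np.float32(89.0), np.float32(64.2), 81.4)
cream [129. 245.] (913.5, -285.8, np.float32(186.4), np.float32(26.2), 83.3)
cream [138. 224.] (847.7, -310.3, np.float32(157.9), np.float32(40.0), -76.4)
terra [236.  31.] (-40.0, -813.7, np.float32(221.8), np.float32(142.4), 0.2)
terra [386. 308.] (575.4, 355.7, np.float32(135.7), np.float32(42.9), 67.8)
mug [[0.30404704 0.50266833 0.006     ]]
railA [[ 0.42256654 -0.22992014  0.006     ]]
railB [[ 0.49508376 -0.18012548  0.006     ]]
hold0 [[0.55571663 0.28203687 0.006     ]]
hold1 [[0.6063106  0.43774564 0.006     ]]
```

View pics/s1.png

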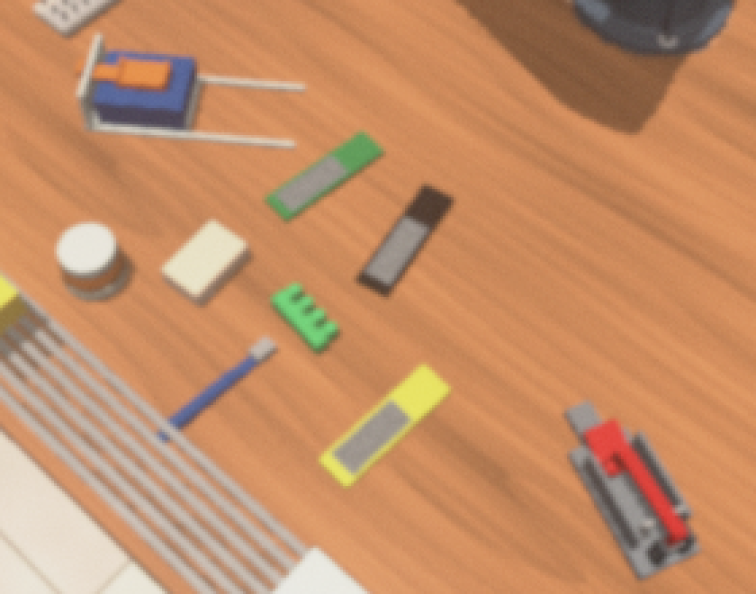

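Emit:
play_rows:
  plan:
    - [[0.71,0.58,0.16,0,0,-0.039,-1],[0.71,0.58,0.16,0,0,-0.039,-1],[0.71,0.58,0.16,0,0,-0.039,-1],[0.71,0.58,0.16,0,0,-0.039,-1],[0.71,0.58,0.16,0,0,-0.039,-1],[0.71,0.58,0.16,0,0,-0.039,-1],[0.71,0.58,0.16,0,0,-0.039,-1],[0.71,0.58,0.16,0,0,-0.039,-1],[0.71,0.58,0.16,0,0,-0.039,-1],[0.71,0.58,0.16,0,0,-0.039,-1],[0,0,0,0,0,0,-1],[0,0,0,0,0,0,-1]]

```text
time_s: 1.35
position: [0.5316, -0.3086, 0.3022]
tcp_rot: [[0.593, -0.805, -0.001], [-0.805, -0.593, -0.0], [-0.0, 0.001, -1.0]]
force: [-0.4, -0.6, 0.1]
opening: 0.031
```

Run:
```python
from h import *
im,c,s=shot("wrist","w1");print(s["time_s"],s["position"],s["tcp_rot"][:2,0],c[2])
for col,z in dict(green=.008,blue=.048,orange=.06,black=.008,cream=.03).items():
    for b in blobs(im,col,300): print(col,b.mean(0).round(),rect(c,b,z))
```

```text
1.35 [ 0.53161817 -0.30862211  0.30222891] [ 0.59317544 -0.80507311] [ 0.57886527 -0.37184912  0.46438267]
green [507. 169.] (305.1, -470.0, np.float32(64.4), np.float32(55.3), -68.8)
green [ 72. 288.] (656.9, -6.7, np.float32(88.7), np.float32(36.0), 81.8)
green [188. 260.] (548.4, -128.4, np.float32(53.9), np.float32(42.0), -8.2)
blue [281. 121.] (562.2, -355.0, np.float32(103.4), np.float32(78.7), -55.1)
black [279. 400.] (342.4, -54.7, np.float32(852.8), np.float32(142.1), 36.3)
black [350. 292.] (336.0, -234.3, np.float32(230.7), np.float32(85.8), 26.6)
black [211. 293.] (521.9, -103.0, np.float32(217.5), np.float32(102.6), 37.3)
black [206. 364.] (449.9, -8.6, np.float32(221.8), np.float32(55.7), 48.1)
black [303. 356.] (340.0, -106.2, np.float32(79.0), np.float32(35.7), -6.6)
cream [ 94. 211.] (680.0, -136.2, np.float32(84.8), np.float32(54.9), 3.2)
cream [452.  39.] (465.4, -538.3, np.float32(189.5), np.float32(62.9), 0.4)
```

View pics/w1.png

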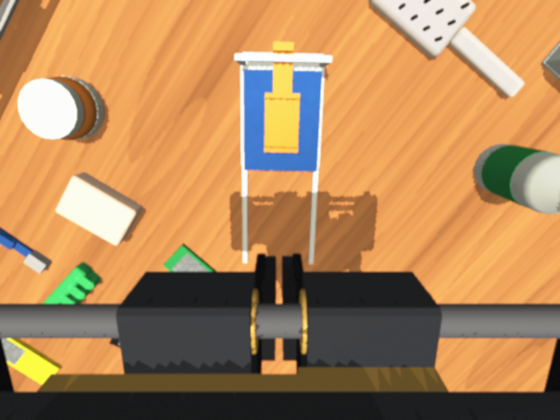

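The wrist view shows the blue cover at (281,121) with the orange tab at (282,123), the bridge at (283,58) and the soap at (94,211). The jar, shampoo and brush are clear of the path.

Run:
```python
from h import *
im=cv2.imread("pics/w1.png")[:,:,::-1];c=cam("wrist")
HSV["orange"]=((12,150,180),(26,255,255))
for b in blobs(im[:175,235:335],"orange",100): print(b.mean(0)+[235,0],rect(c,b+[235,0],.06))
print(ray(c,[(264,94),(300,94),(300,152),(264,152),(282,123)],.06))
print(ray(c,[(235,57),(331,59)],.066), ray(c,[(244,262),(312,262)],.006))
```

```text
[305.2236136   67.52772809] (575.1, -382.6, np.float32(173.6), np.float32(98.5), -51.3)
[281.68085106 108.78723404] (569.5, -367.3, np.float32(88.3), np.float32(34.0), -54.7)
[236.59388646 118.74235808] (599.9, -330.1, np.float32(113.9), np.float32(4.4), -55.7)
[279.256 173.176] (531.1, -311.4, np.float32(66.6), np.float32(2.2), 36.2)
[[ 0.59255481 -0.3681891   0.06      ]
 [ 0.56273867 -0.39006152  0.06      ]
 [ 0.52684678 -0.34279792  0.06      ]
 [ 0.55800148 -0.31995202  0.06      ]
 [ 0.56042179 -0.35577212  0.06      ]]
[[ 0.63559621 -0.37960635  0.066     ]
 [ 0.55821343 -0.4341141   0.066     ]] [[ 0.49196507 -0.17877902  0.006     ]
 [ 0.41904565 -0.23220836  0.006     ]]
```

Emit:
play_rows:
  plan:
    - [[0.098,-0.158,-0.756,0,0,-0.0013,-1],[0.098,-0.158,-0.756,0,0,-0.0013,-1],[0.098,-0.158,-0.756,0,0,-0.0013,-1],[0.098,-0.158,-0.756,0,0,-0.0013,-1],[0.098,-0.158,-0.756,0,0,-0.0013,-1],[0.098,-0.158,-0.72,0,0,-0.0013,-1],[0,0,0,0,0,0,-1],[0,0,-0.12,0,0,0,-1],[0,0,-0.12,0,0,0,-1],[0,0,-0.12,0,0,0,-1],[0,0,-0.12,0,0,0,-1],[0,0,0,0,0,0,-1]]

```text
time_s: 2.6
position: [0.5612, -0.3575, 0.0544]
tcp_rot: [[0.571, -0.821, 0.001], [-0.821, -0.571, -0.002], [0.002, -0.0, -1.0]]
force: [-0.8, -0.1, 4.0]
opening: 0.003
```

Emit:
play_rows:
  plan:
    - [[0,0,-0.06,0,0,0,-1],[0,0,-0.02,0,0,0,-1],[-0.115,0.164,0,0,0,0,-1],[-0.115,0.164,0,0,0,0,-1],[-0.115,0.164,0,0,0,0,-1],[-0.115,0.164,0,0,0,0,-1],[-0.115,0.164,0,0,0,0,-1],[-0.115,0.164,0,0,0,0,-1],[-0.115,0.164,0,0,0,0,-1],[-0.115,0.164,0,0,0,0,-1],[-0.115,0.164,0,0,0,0,-1],[0,0,0,0,0,0,-1]]

```text
time_s: 3.8
position: [0.5082, -0.2821, 0.0504]
tcp_rot: [[0.571, -0.821, -0.001], [-0.821, -0.571, 0.0], [-0.001, 0.0, -1.0]]
force: [-2.0, 1.4, 7.6]
opening: 0.003
```

Emit:
play_rows:
  plan:
    - [[-0.115,0.164,0,0,0,0,-1],[-0.115,0.164,0,0,0,0,-1],[-0.115,0.164,0,0,0,0,-1],[-0.06,0.082,0,0,0,0,-1],[-0.06,0.082,0,0,0,0,-1],[-0.06,0.082,0,0,0,0,-1],[-0.06,0.082,0,0,0,0,-1],[0,0,0,0,0,0,-1]]

```text
time_s: 4.6
position: [0.4812, -0.2432, 0.0504]
tcp_rot: [[0.57, -0.821, 0.004], [-0.821, -0.57, -0.003], [0.005, -0.002, -1.0]]
force: [1.3, -1.4, 5.5]
opening: 0.004
```

Run:
```python
from h import *
im,c,s=shot("scene","s2");print(s["position"],s["force"])
for b in blobs(im,"blue",200): print(b.mean(0).round(),rect(c,b,.048))
cv2.imwrite("pics/s2c.png",cv2.resize(im[110:270,150:390,::-1],None,fx=2.5,fy=2.5,interpolation=3))
```

```text
[ 0.48119941 -0.24315647  0.05038003] [ 1.29887655 -1.36584095  5.47242768]
```

View pics/s2c.png

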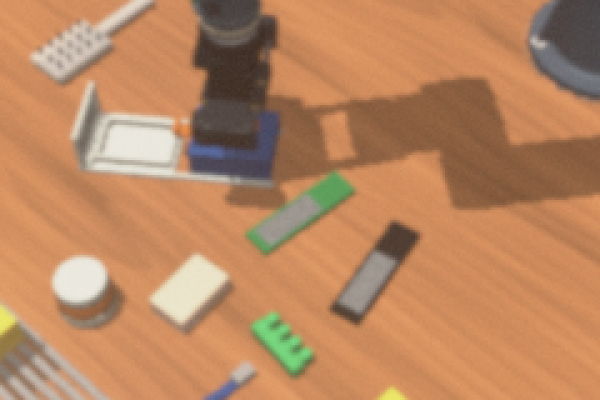

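The cover has slid clear of the pocket. I'll push on to the open stop.

Emit:
play_rows:
  plan:
    - [[-0.06,0.082,0,0,0,0,-1],[-0.06,0.082,0,0,0,0,-1],[-0.06,0.082,0,0,0,0,-1],[0,0,0,0,0,0,-1]]

```text
time_s: 5.05
position: [0.4778, -0.2377, 0.0519]
tcp_rot: [[0.571, -0.821, 0.016], [-0.82, -0.572, -0.016], [0.022, -0.004, -1.0]]
force: [5.2, -13.2, 5.2]
opening: 0.003
```

Emit:
play_rows:
  plan:
    - [[0.09,-0.13,0,0,0,0,-1],[0,0,0.6,0,0,0,-1],[0,0,0.6,0,0,0,1],[0.505,0.265,0.25,0,0,0.0403,1],[0.505,0.265,0.25,0,0,0.0403,1],[0.505,0.265,0.25,0,0,0.0403,1],[0.505,0.265,0.25,0,0,0.0403,1],[0.505,0.265,0.25,0,0,0.0403,1],[0.505,0.265,0.25,0,0,0.0403,1],[0.505,0.265,0.25,0,0,0.0403,1],[0.505,0.265,0.25,0,0,0.0403,1],[0,0,0,0,0,0,1]]

```text
time_s: 6.25
position: [0.6796, -0.1278, 0.2099]
tcp_rot: [[0.999, 0.053, 0.002], [0.053, -0.999, 0.001], [0.002, -0.001, -1.0]]
force: [-0.5, -0.0, 0.8]
opening: 0.834
```

Run:
```python
from h import *
im,c,s=shot("wrist","w2");R=s["tcp_rot"];print(s["position"],math.degrees(math.atan2(R[1,0],R[0,0])))
for col,z in dict(green=.008,cream=.03,yellow=.008).items():
    for b in blobs(im,col,800): print(col,b.mean(0).round(),rect(c,b,z))
im,c,s=shot("scene","s3")
for b in blobs(im,"cream",100):
    r=rect(c,b,.03)
    if r[2]<100:print(r)
for b in blobs(im,"blue",100): print(b.mean(0).round(),rect(c,b,.048))
```

```text
[ 0.67960678 -0.12781313  0.20994649] 3.0637042489004362
green [159. 202.] (654.4, -6.5, np.float32(83.5), np.float32(39.8), 81.6)
cream [287. 171.] (694.7, -134.3, np.float32(57.0), np.float32(53.1), 3.1)
yellow [ 22. 156.] (689.4, 128.0, np.float32(152.0), np.float32(38.5), -7.4)
(683.0, -134.2, np.float32(84.7), np.float32(55.4), 4.1)
(717.2, 136.7, np.float32(85.6), np.float32(33.1), -4.8)
[505. 415.] (621.0, 691.1, np.float32(56.9), np.float32(20.0), -48.4)
```

Emit:
play_rows:
  plan:
    - [[0.03,-0.144,-0.7,0,0,0,1],[0,0,-0.8,0,0,0,1],[0,0,-0.8,0,0,0,1],[0,0,-0.8,0,0,0,1],[0,0,-0.5,0,0,0,1],[0,0,-0.3,0,0,0,1],[0,0,0,0,0,0,1],[0,0,0,0,0,0,-1],[0,0,0,0,0,0,-1],[0,0,0,0,0,0,-1],[0,0,0,0,0,0,-1],[0,0,0,0,0,0,-1]]

```text
time_s: 7.55
position: [0.6791, -0.1374, 0.0155]
tcp_rot: [[0.999, 0.049, 0.001], [0.049, -0.999, 0.0], [0.001, -0.0, -1.0]]
force: [0.4, 1.8, 2.4]
opening: 0.632
```

Emit:
play_rows:
  plan:
    - [[0,0,0.6,0,0,0,-1],[0,0,0.8,0,0,0,-1],[-0.295,-0.547,0.14,0,0,-0.0401,-1],[-0.295,-0.547,0.14,0,0,-0.0401,-1],[-0.295,-0.547,0.14,0,0,-0.0401,-1],[-0.295,-0.547,0.14,0,0,-0.0401,-1],[-0.295,-0.547,0.14,0,0,-0.0401,-1],[-0.295,-0.547,0.14,0,0,-0.0401,-1],[-0.295,-0.547,0.14,0,0,-0.0401,-1],[-0.295,-0.547,0.14,0,0,-0.0401,-1],[0,0,0,0,0,0,-1]]

```text
time_s: 8.65
position: [0.5593, -0.3611, 0.1418]
tcp_rot: [[0.57, -0.822, 0.001], [-0.822, -0.57, -0.004], [0.004, 0.001, -1.0]]
force: [0.4, -0.1, -0.7]
opening: 0.625
```

Run:
```python
from h import *
im,c,s=shot("wrist","w3");R=s["tcp_rot"];print(s["position"],math.degrees(math.atan2(R[1,0],R[0,0])),s["opening"])
```

```text
[ 0.55928238 -0.36106532  0.14176641] -55.27485741214172 0.625381924826059
```

View pics/w3.png

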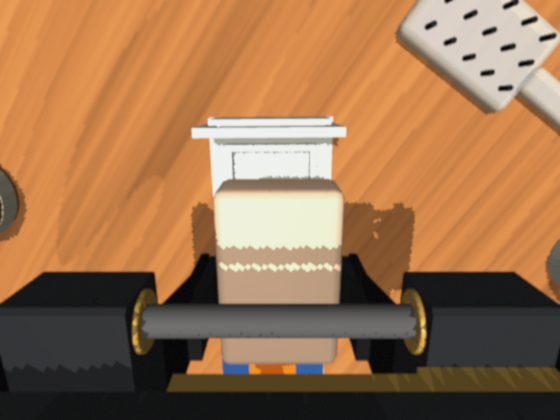

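The soap is held square over the box, with its far edge at row 180. The pocket edges are at columns 233 and 310, and the bridge runs from (193,132) to (346,132).

```bash
python3 - <<'E'
from h import *
c=cam("wrist");s=read_state();p=s["position"];print(p)
a=math.radians(-54.9);u=np.array([math.cos(a),math.sin(a)]);v=np.array([-u[1],u[0]])
def rel(px,z):
    q=ray(c,px,z)[:,:2]-p[:2];return np.c_[q@u,q@v].round(4)*1000
print("bridge top near edge",rel([(193,136),(346,136)],.066))
print("pocket rim far / floor", rel([(233,151),(310,151)],.016),rel([(233,151),(310,151)],.006))
print("base outer",rel([(212,145),(333,145),(212,190),(333,190)],.016))
zt=p[2]+.015
print("soap top far edge",rel([(220,181),(340,181)],zt),"side edges",rel([(216,230),(342,230)],zt-.004))
E
python3 - <<'E'
import cv2
i=cv2.imread('pics/w3.png')[105:255,170:370];cv2.imwrite('pics/w3c.png',cv2.resize(i,None,fx=4,fy=4,interpolation=3))
E
```

```text
[ 0.55982937 -0.35855246  0.14112406]
bridge top near edge [[ 57.4  53.5]
 [ 57.1 -41.8]]
pocket rim far / floor [[ 41.6  35. ]
 [ 41.4 -23.7]] [[ 40.3  36.2]
 [ 40.1 -24.6]]
base outer [[ 46.2  50.8]
 [ 45.8 -41.1]
 [ 11.1  52.7]
 [ 10.8 -42.4]]
soap top far edge [[ 47.7  23.6]
 [ 47.6 -24.4]] side edges [[ 25.6  27. ]
 [ 25.4 -26.8]]
```

View pics/w3c.png

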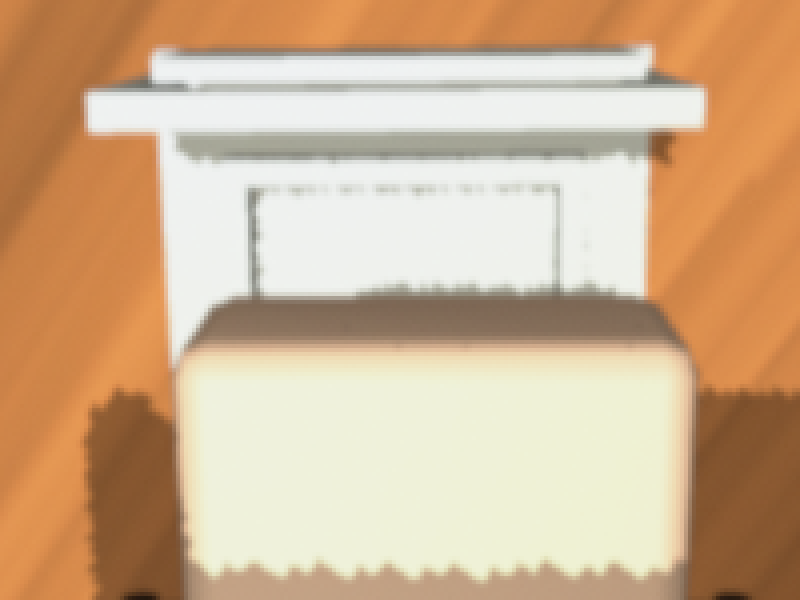

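Emit:
play_rows:
  plan:
    - [[0,0,-0.2,0,0,0,-1],[0,0,0,0,0,0,-1],[0,0,0,0,0,0,-1],[0,0,0,0,0,0,-1]]

```text
time_s: 9.1
position: [0.561, -0.3554, 0.1301]
tcp_rot: [[0.576, -0.818, -0.001], [-0.818, -0.576, 0.001], [-0.001, 0.0, -1.0]]
force: [0.3, -0.6, -1.5]
opening: 0.632
```

Run:
```python
from h import *
im,c,s=shot("wrist","w4");R=s["tcp_rot"];p=s["position"];print(p,math.degrees(math.atan2(R[1,0],R[0,0])),s["opening"])
for k in(1,2):
    s2=read_state();print(s2["position"],s2["time_s"])
a=math.radians(-54.9);u=np.array([math.cos(a),math.sin(a)]);v=np.array([-u[1],u[0]])
g=cv2.cvtColor(im,cv2.COLOR_RGB2GRAY).astype(int)
h=cv2.cvtColor(im,cv2.COLOR_RGB2HSV)[:,:,1]
for col in(230,270,300): print(col,[ (r,h[r,col],g[r,col]) for r in range(95,200,2)])
cv2.imwrite('pics/w4c.png',cv2.resize(im[80:260,160:380,::-1],None,fx=3.3,fy=3.3,interpolation=3))
```

```text
[ 0.56100849 -0.35535378  0.13010856] -54.84417115514181 0.6316886027698908
[ 0.56106356 -0.35562163  0.13033179] 9.15
[ 0.56106356 -0.35562163  0.13033179] 9.15
230 [(95, np.uint8(166), np.int64(149)), (97, np.uint8(165), np.int64(150)), (99, np.uint8(164), np.int64(151)), (101, np.uint8(165), np.int64(153)), (103, np.uint8(166), np.int64(154)), (105, np.uint8(165), np.int64(154)), (107, np.uint8(165), np.int64(152)), (109, np.uint8(166), np.int64(151)), (111, np.uint8(119), np.int64(137)), (113, np.uint8(5), np.int64(212)), (115, np.uint8(3), np.int64(241)), (117, np.uint8(2), np.int64(240)), (119, np.uint8(2), np.int64(224)), (121, np.uint8(8), np.int64(193)), (123, np.uint8(2), np.int64(237)), (125, np.uint8(2), np.int64(240)), (127, np.uint8(2), np.int64(240)), (129, np.uint8(2), np.int64(240)), (131, np.uint8(2), np.int64(235)), (133, np.uint8(17), np.int64(179)), (135, np.uint8(25), np.int64(164)), (137, np.uint8(24), np.int64(165)), (139, np.uint8(19), np.int64(158)), (141, np.uint8(7), np.int64(219)), (143, np.uint8(2), np.int64(240)), (145, np.uint8(2), np.int64(240)), (147
[... 4034 characters left out ...]
nt8(4), np.int64(240)), (163, np.uint8(4), np.int64(240)), (165, np.uint8(5), np.int64(240)), (167, np.uint8(5), np.int64(240)), (169, np.uint8(5), np.int64(240)), (171, np.uint8(5), np.int64(240)), (173, np.uint8(5), np.int64(240)), (175, np.uint8(7), np.int64(230)), (177, np.uint8(21), np.int64(167)), (179, np.uint8(63), np.int64(118)), (181, np.uint8(82), np.int64(108)), (183, np.uint8(82), np.int64(109)), (185, np.uint8(83), np.int64(111)), (187, np.uint8(82), np.int64(115)), (189, np.uint8(83), np.int64(131)), (191, np.uint8(83), np.int64(177)), (193, np.uint8(69), np.int64(213)), (195, np.uint8(54), np.int64(225)), (197, np.uint8(44), np.int64(231)), (199, np.uint8(32), np.int64(236))]
```

View pics/w4c.png

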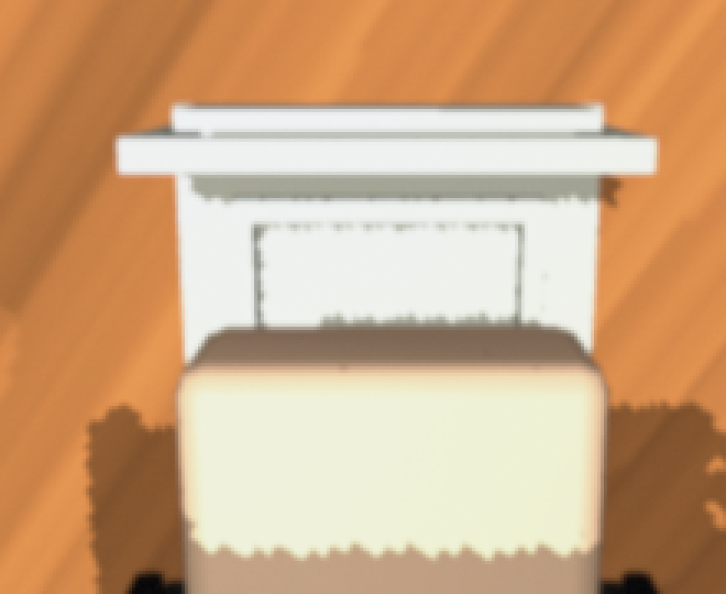

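Run:
```python
from h import *
c=cam("wrist");p=read_state()["position"]
a=math.radians(-54.9);u=np.array([math.cos(a),math.sin(a)]);v=np.array([-u[1],u[0]])
def rel(px,z):
    q=ray(c,px,z)[:,:2]-p[:2];return (np.c_[q@u,q@v]*1000).round(1).tolist()
print(rel([(195.5,132.3),(358.8,132.3),(277,121.5)],.066),rel([(236.7,148),(318.2,148)],.016))
z0=p[2]-.0155
print("soap", rel([(270,178),(270,180)],z0+.002),rel([(270,190)],z0+.028),rel([(214.5,215),(343.9,215)],z0+.026))
```

```text
[[60.2, 49.6], [60.3, -47.1], [66.5, 1.3]] [[44.8, 31.0], [44.9, -28.6]]
soap [[43.1, 4.5], [42.1, 4.5]] [[43.4, 3.9]] [[32.1, 27.5], [32.1, -27.3]]
```

Emit:
play_rows:
  plan:
    - [[0.016,0.016,-0.6,0,0,0,-1],[0,0,-0.6,0,0,0,-1],[0,0,-0.5,0,0,0,-1],[0,0,-0.3,0,0,0,-1],[0,0,-0.1,0,0,0,-1],[0,0,-0.06,0,0,0,-1],[0,0,0,0,0,0,-1]]

```text
time_s: 9.85
position: [0.5621, -0.3561, 0.0233]
tcp_rot: [[0.575, -0.819, 0.001], [-0.819, -0.575, -0.001], [0.002, -0.0, -1.0]]
force: [0.3, 0.4, -1.6]
opening: 0.629
```

Emit:
play_rows:
  plan:
    - [[0,0.01,-0.03,0,0,0,-1],[0,0,0,0,0,0,-1],[0,0,0,0,0,0,1],[0,0,0,0,0,0,1],[0,0,0,0,0,0,1],[0,0,0.3,0,0,0,1],[0,0,0.6,0,0,0,1],[0,0,0.8,0,0,0,1],[0,0,0.8,0,0,0,1],[0,0,0.5,0,0,0,1],[0,0,0,0,0,0,1]]

```text
time_s: 10.95
position: [0.5641, -0.3573, 0.1774]
tcp_rot: [[0.575, -0.818, 0.009], [-0.818, -0.575, -0.008], [0.011, -0.003, -1.0]]
force: [0.7, 0.2, 0.8]
opening: 0.995
```

Run:
```python
from h import *
im,c,s=shot("wrist","w5");R=s["tcp_rot"];p=s["position"];print(p)
for b in blobs(im,"cream",800): print(b.mean(0).round(),rect(c,b,.034))
```

```text
[ 0.56407134 -0.35731129  0.1774359 ]
[276. 190.] (566.3, -361.0, np.float32(77.4), np.float32(55.4), -54.5)
[522.  69.] (468.9, -544.3, np.float32(127.9), np.float32(34.5), -23.7)
[438.  62.] (521.3, -516.6, np.float32(96.3), np.float32(34.3), -11.5)
```

View pics/w5.png

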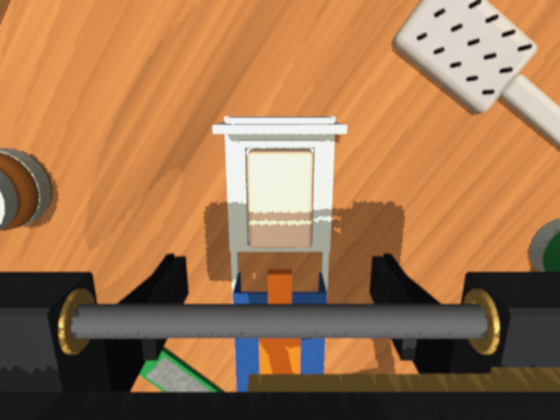

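The soap sits square in the pocket, with its edges at columns 247–314 and rows 150–248. Now I'll shut the cover.

Emit:
play_rows:
  plan:
    - [[-0.385,0.54,-0.2,0,0,0,-1],[-0.385,0.54,-0.3,0,0,0,-1],[-0.385,0.54,-0.4,0,0,0,-1],[-0.385,0.54,-0.5,0,0,0,-1],[0,0,0,0,0,0,-1],[0,0,0,0,0,0,-1],[0,0,0,0,0,0,-1],[0,0,0,0,0,0,-1]]

```text
time_s: 11.8
position: [0.4857, -0.2486, 0.1015]
tcp_rot: [[0.574, -0.819, 0.002], [-0.819, -0.574, -0.002], [0.003, -0.001, -1.0]]
force: [-0.0, -0.1, -0.2]
opening: 0.356
```

Emit:
play_rows:
  plan:
    - [[0,0,0,0,0,0,-1],[0,0,0,0,0,0,-1],[0,0,0,0,0,0,-1],[0,0,-0.2,0,0,0,-1],[0,0,-0.2,0,0,0,-1],[0,0,-0.2,0,0,0,-1],[0,0,-0.2,0,0,0,-1],[0,0,-0.14,0,0,0,-1],[0,0,-0.1,0,0,0,-1],[0,0,0,0,0,0,-1]]

```text
time_s: 12.8
position: [0.4854, -0.2485, 0.0503]
tcp_rot: [[0.575, -0.818, 0.002], [-0.818, -0.575, -0.003], [0.003, -0.0, -1.0]]
force: [-1.8, -1.5, 8.9]
opening: 0.005
```

Emit:
play_rows:
  plan:
    - [[0.115,-0.164,0,0,0,0,-1],[0.115,-0.164,0,0,0,0,-1],[0.115,-0.164,0,0,0,0,-1],[0.115,-0.164,0,0,0,0,-1],[0.115,-0.164,0,0,0,0,-1],[0.115,-0.164,0,0,0,0,-1],[0.115,-0.164,0,0,0,0,-1],[0.115,-0.164,0,0,0,0,-1],[0.115,-0.164,0,0,0,0,-1],[0.115,-0.164,0,0,0,0,-1],[0.115,-0.164,0,0,0,0,-1],[0,0,0,0,0,0,-1]]

```text
time_s: 14.0
position: [0.5495, -0.3397, 0.0504]
tcp_rot: [[0.574, -0.819, 0.004], [-0.819, -0.574, -0.004], [0.005, -0.001, -1.0]]
force: [-0.2, -1.6, 7.0]
opening: 0.006
```

Emit:
play_rows:
  plan:
    - [[0.08,-0.115,0,0,0,0,-1],[0.08,-0.115,0,0,0,0,-1],[0.08,-0.115,0,0,0,0,-1],[0.08,-0.115,0,0,0,0,-1],[0,0,0,0,0,0,-1]]

```text
time_s: 14.5
position: [0.5599, -0.3547, 0.0502]
tcp_rot: [[0.574, -0.819, -0.01], [-0.819, -0.574, 0.012], [-0.016, 0.001, -1.0]]
force: [-7.3, 11.4, 19.3]
opening: 0.006
```

Emit:
play_rows:
  plan:
    - [[-0.08,0.115,0,0,0,0,-1],[0,0,0.3,0,0,0,-1],[0,0,0.8,0,0,0,-1],[0,0,0.8,0,0,0,-1],[0,0,0.5,0,0,0,-1],[0,0,0,0,0,0,-1],[0,0,0,0,0,0,-1]]

```text
time_s: 15.2
position: [0.5597, -0.3547, 0.1694]
tcp_rot: [[0.574, -0.819, 0.001], [-0.819, -0.574, -0.001], [0.001, -0.0, -1.0]]
force: [-0.9, -0.3, -0.7]
opening: 0.01
```

Run:
```python
from h import *
im,c,s=shot("wrist","w6");print(s["position"])
a=cv2.resize(im[90:290,180:380,::-1],None,fx=2.5,fy=2.5,interpolation=3)
im2,c2,s2=shot("side","d1");im3,_,_=shot("scene","s4")
b=cv2.resize(im3[130:205,165:265,::-1],(400,300),interpolation=3);d=cv2.resize(im2[235:310,300:400,::-1],(400,300),interpolation=3)
o=np.zeros((600,800,3),np.uint8);o[:400,:400]=cv2.resize(a,(400,400));o[:300,400:]=b;o[300:,400:]=d
cv2.imwrite("pics/w6c.png",o)
```

```text
[ 0.5597021  -0.35474145  0.16942285]
```

View pics/w6c.png

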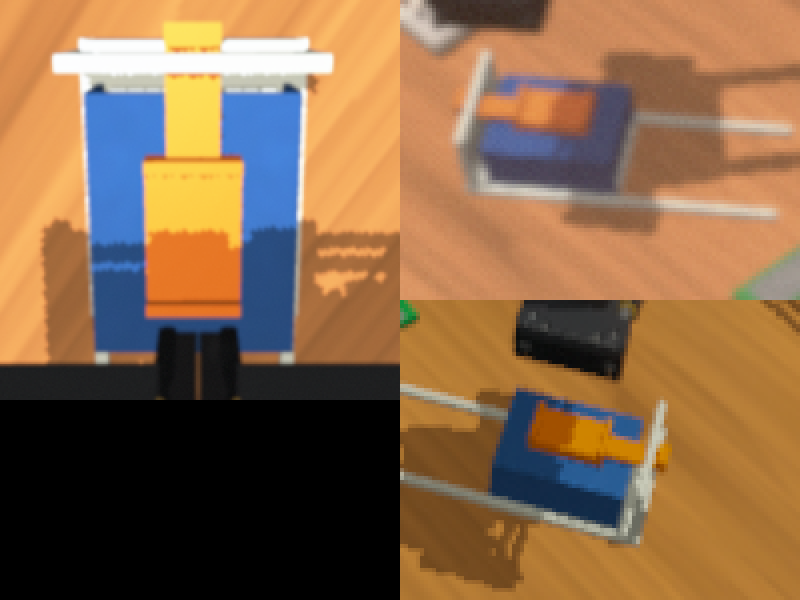

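The cover is shut and the tab is up, with its tooth through and beyond the bridge as at the start. Now the holder and boards.

Emit:
play_rows:
  plan:
    - [[0,0.78,0.16,0,0,0.0441,1],[0,0.78,0.16,0,0,0.0441,1],[0,0.78,0.16,0,0,0.0441,1],[0,0.78,0.16,0,0,0.0441,1],[0,0.78,0.16,0,0,0.0441,1],[0,0.78,0.16,0,0,0.0441,1],[0,0.78,0.16,0,0,0.0441,1],[0,0.78,0.16,0,0,0.0441,1],[0,0.78,0.16,0,0,0.0441,1],[0,0.78,0.16,0,0,0.0441,1],[0,0.78,0.16,0,0,0.0441,1],[0,0.78,0.16,0,0,0.0441,1]]

```text
time_s: 16.55
position: [0.5588, 0.115, 0.2637]
tcp_rot: [[0.759, 0.651, -0.003], [0.651, -0.759, -0.0], [-0.003, -0.002, -1.0]]
force: [-0.2, 0.0, 0.5]
opening: 0.969
```

Emit:
play_rows:
  plan:
    - [[-0.04,0.78,0.16,0,0,0.0441,1],[-0.04,0.78,0.16,0,0,0.0441,1],[-0.04,0.78,0.16,0,0,0.0441,1],[-0.04,0.78,0.16,0,0,0.0441,1],[0,0,0,0,0,0,1],[0,0,0,0,0,0,1],[0,0,0,0,0,0,1]]

```text
time_s: 17.25
position: [0.5512, 0.2683, 0.2955]
tcp_rot: [[0.309, 0.951, -0.003], [0.951, -0.309, -0.001], [-0.002, -0.002, -1.0]]
force: [-0.6, -0.3, -0.1]
opening: 1.001
```

Run:
```python
from h import *
im,c,s=shot("wrist","w7");R=s["tcp_rot"];print(s["position"],math.degrees(math.atan2(R[1,0],R[0,0])),s["time_s"])
for col,z in dict(green=.008,yellow=.008,red=.06).items():
    for b in blobs(im,col,300): print(col,b.mean(0).round(),rect(c,b,z))
im2,c2,_=shot("scene","s5")
HSV["black"]=((0,0,0),(180,255,75))
for col in("green","yellow","black"):
    for b in blobs(im2,col,60): print("scene",col,b.mean(0).round(),rect(c2,b,.008))
```

```text
[0.55118331 0.26832478 0.29553591] 71.98004213171448 17.25
yellow [416. 234.] (689.8, 134.0, np.float32(151.6), np.float32(42.8), -4.5)
red [283. 113.] (576.1, 332.5, np.float32(69.0), np.float32(32.1), 65.7)
scene green [262. 247.] (655.8, -12.5, np.float32(68.5), np.float32(22.2), 81.6)
scene yellow [134. 234.] (874.8, -324.7, np.float32(124.9), np.float32(66.6), 88.9)
scene yellow [292. 289.] (691.0, 133.5, np.float32(149.3), np.float32(40.4), -4.3)
scene black [496.  38.] (-752.6, -9.1, np.float32(886.7), np.float32(443.7), 2.3)
scene black [414. 158.] (16.2, 134.2, np.float32(581.5), np.float32(288.6), 34.9)
scene black [456.  75.] (-399.5, 29.9, np.float32(375.5), np.float32(214.1), 15.3)
scene black [395.  68.] (-283.9, -174.8, np.float32(235.0), np.float32(156.5), 14.8)
scene black [415.  41.] (-487.0, -203.6, np.float32(132.4), np.float32(91.9), 17.0)
scene black [368. 229.] (409.1, 177.7, np.float32(112.0), np.float32(50.8), -78.9)
scene black [100. 109.] (630.9, -843.3, np.float32(191.7), np.float32(17.6), -88.3)
```

View pics/w7.png

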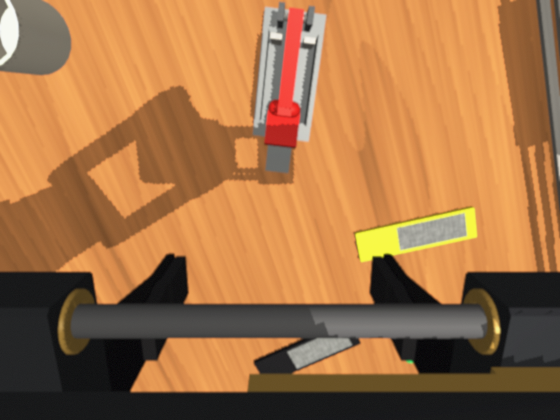

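The holder's tongue end is at (265,171)–(290,174), its floor front corners at (254,134) and (308,141), and the lip at about (281,145). The yellow board is at (416,234) and the black at (307,352).

Run:
```python
from h import *
im=cv2.imread("pics/w7.png");c=cam("wrist")
for n,px,z in(("tongue end",[(265,171),(290,174)],.012),("floor front",[(254,134),(308,141)],.012),("lip",[(265,143),(296,147)],.031),("posts",[(281,14),(310,17)],.057)):
    q=ray(c,px,z)*1000;d=q[1]-q[0];print(n,q[:,:2].round(1).tolist(),"mid",q.mean(0)[:2].round(1),"w",np.hypot(*d[:2]).round(1),"ax",math.degrees(math.atan2(d[1],d[0]))+90)
b=blobs(im[:,:,::-1],"red",300)[0];P=ray(c,b,.06);print(P[:,:2].min(0),P[:,:2].max(0))
cv2.imwrite("pics/w7c.png",cv2.resize(im[0:190,220:360],None,fx=3.1,fy=3.1,interpolation=3))
```

```text
tongue end [[534.5, 271.2], [561.9, 258.4]] mid [548.2 264.8] w 30.3 ax 65.02354189364317
floor front [[536.2, 316.6], [593.9, 289.3]] mid [565.1 303. ] w 63.8 ax 64.66361563323142
lip [[546.5, 304.6], [578.3, 289.5]] mid [562.4 297. ] w 35.3 ax 64.65732092892789
posts [[602.3, 418.6], [628.1, 407.5]] mid [615.2 413. ] w 28.1 ax 66.58742789984612
[0.54850045 0.29484118] [0.59449458 0.36499353]
```

View pics/w7c.png

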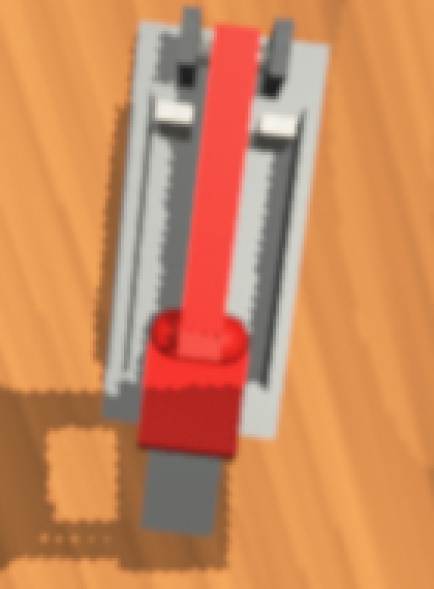

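Run:
```python
from h import *
c=cam("wrist");a=math.radians(65.3);u=np.array([math.cos(a),math.sin(a)])
for n,px,z,x in(("tongue",[(266.1,170.5),(288.6,173)],.012,-64),("floor",[(253.2,134.8),(309.3,141.5)],.012,-24),("lip",[(264.2,144.2),(296.8,147.7)],.031,-31),("posts",[(276.2,40),(309.7,44)],.057,75),("posts base?",[(268,7),(327,14)],.012,111)):
    q=ray(c,px,z)*1000;d=(q[1]-q[0])[:2];m=q.mean(0)[:2];print(n,m.round(1),"w",np.hypot(*d).round(1),"ax",round(math.degrees(math.atan2(d[1],d[0]))+90,1),"origin",(m-x*u).round(1))
```

```text
tongue [548.3 265.7] w 27.2 ax 65.5 origin [575.1 323.9]
floor [565.1 302.2] w 66.2 ax 65.2 origin [575.1 324. ]
lip [562.1 296. ] w 37.0 ax 65.9 origin [575.  324.2]
posts [605.8 391.4] w 33.1 ax 65.7 origin [574.5 323.3]
posts base? [623.  424.6] w 63.5 ax 65.8 origin [576.7 323.8]
```

Five holder features agree on an origin of (575.0, 323.8) and a yaw of 65.5°. I'll take yellow first, gripping 55 mm behind its centre.

Emit:
play_rows:
  plan:
    - [[0.188,-0.289,-0.3,0,0,-0.0472,1],[0.188,-0.289,-0.3,0,0,-0.0472,1],[0.188,-0.289,-0.3,0,0,-0.0472,1],[0.188,-0.289,-0.3,0,0,-0.0472,1],[0.188,-0.289,-0.3,0,0,-0.0472,1],[0.188,-0.289,-0.3,0,0,-0.0472,1],[0.188,-0.289,-0.3,0,0,-0.0472,1],[0.188,-0.289,-0.3,0,0,-0.0472,1],[0.188,-0.289,-0.3,0,0,-0.0472,1],[0,0,0,0,0,0,1],[0,0,0,0,0,0,1],[0,0,0,0,0,0,1]]

```text
time_s: 18.55
position: [0.6362, 0.1396, 0.1629]
tcp_rot: [[0.997, -0.075, 0.001], [-0.075, -0.997, 0.0], [0.001, -0.0, -1.0]]
force: [-0.4, -0.0, -0.3]
opening: 1.0
```

```bash
cat >> h.py <<'E'
def chk(col,z=.008,zw=.008,amin=60,off=(0,0)):
    im,c,s=shot("wrist","t");R=s["tcp_rot"];print(s["time_s"],s["position"].round(4),"yaw",round(math.degrees(math.atan2(R[1,0],R[0,0])),2))
    for b in blobs(im,col,500): print("w",b.mean(0).round(),b.min(0),b.max(0),rect(c,b,zw))
    im,c,s=shot("scene","t2")
    for b in blobs(im,col,amin): print("s",b.mean(0).round(),rect(c,b,z))
E
python3 -c "
from h import *
chk('yellow')"
```

```text
18.55 [0.6362 0.1396 0.1629] yaw -4.3
w [283. 118.] [257  32] [309 208] (694.7, 133.0, np.float32(141.3), np.float32(40.9), -4.5)
s [135. 234.] (874.5, -324.5, np.float32(123.7), np.float32(67.2), 88.9)
s [292. 289.] (691.0, 133.5, np.float32(149.3), np.float32(40.4), -4.3)
```

Emit:
play_rows:
  plan:
    - [[0,-0.03,-0.8,0,0,0,1],[0,0,-0.8,0,0,0,1],[0,0,-0.8,0,0,0,1],[0,0,-0.4,0,0,0,1],[0,0,-0.2,0,0,0,1],[0,0,-0.15,0,0,0,1],[0,0,-0.05,0,0,0,1],[0,0,0,0,0,0,1]]

```text
time_s: 19.45
position: [0.6371, 0.1381, 0.0031]
tcp_rot: [[0.997, -0.076, 0.002], [-0.076, -0.997, 0.0], [0.002, -0.0, -1.0]]
force: [-0.6, -0.0, 1.1]
opening: 1.0
```

Emit:
play_rows:
  plan:
    - [[0,0,-0.03,0,0,0,-1],[0,0,0,0,0,0,-1],[0,0,0,0,0,0,-1],[0,0,0,0,0,0,-1],[0,0,0,0,0,0,-1],[0,0,0,0,0,0,-1],[0,0,0,0,0,0,-1],[0,0,0,0,0,0,-1],[0,0,0,0,0,0,-1]]

```text
time_s: 20.35
position: [0.6363, 0.1378, 0.0005]
tcp_rot: [[0.997, -0.077, -0.0], [-0.077, -0.997, -0.0], [-0.0, 0.0, -1.0]]
force: [-0.6, -0.5, -0.1]
opening: 0.457
```

Emit:
play_rows:
  plan:
    - [[0,0,0.4,0,0,0,-1],[0,0,0.8,0,0,0,-1],[-0.306,0.041,0.06,0,0,0.0432,-1],[-0.306,0.041,0.06,0,0,0.0432,-1],[-0.306,0.041,0.06,0,0,0.0432,-1],[-0.306,0.041,0.06,0,0,0.0432,-1],[-0.306,0.041,0.06,0,0,0.0432,-1],[-0.306,0.041,0.06,0,0,0.0432,-1],[-0.306,0.041,0.06,0,0,0.0432,-1],[-0.306,0.041,0.06,0,0,0.0432,-1],[-0.306,0.041,0.06,0,0,0.0432,-1],[0,0,0,0,0,0,-1]]

```text
time_s: 21.55
position: [0.4958, 0.1566, 0.0876]
tcp_rot: [[0.413, 0.911, -0.003], [0.911, -0.413, -0.0], [-0.002, -0.003, -1.0]]
force: [-0.5, 0.1, -1.2]
opening: 0.449
```

Emit:
play_rows:
  plan:
    - [[0,0,0,0,0,0,-1],[0,0,0,0,0,0,-1],[0,0,0,0,0,0,-1]]

```text
time_s: 21.85
position: [0.4998, 0.1562, 0.0875]
tcp_rot: [[0.415, 0.91, 0.001], [0.91, -0.415, 0.0], [0.001, 0.001, -1.0]]
force: [-0.3, -0.1, -1.1]
opening: 0.456
```

```bash
python3 - <<'E'
from h import *
s=read_state();chk('yellow',z=s["position"][2]+.007,zw=s["position"][2]+.007)
print(s["opening"])
E
cp pics/t.png pics/w8.png
```

```text
21.85 [0.4998 0.1562 0.0875] yaw 65.5
w [280. 147.] [227   0] [336 304] (521.5, 203.9, np.float32(126.7), np.float32(40.7), 64.8)
s [134. 234.] (888.2, -265.2, np.float32(114.5), np.float32(61.6), 88.9)
s [361. 262.] (537.5, 234.1, np.float32(89.1), np.float32(41.2), 64.9)
0.4563686789512778
```

View pics/w8.png

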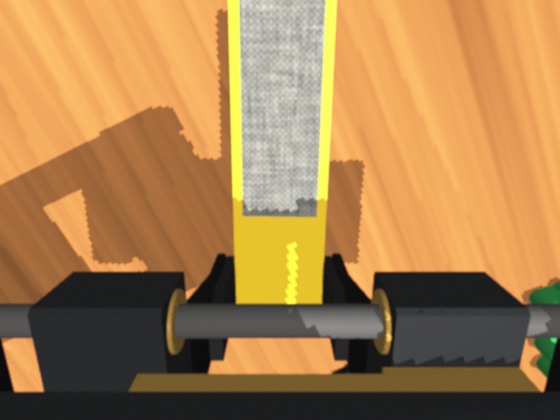

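The yellow board is held straight along the jaws, with its edges at columns 228–336 at the top and 234–325 near the fingers. I'll check that it is level, using the width at both ends.

Run:
```python
from h import *
im=cv2.imread("pics/w8.png")[:,:,::-1];s=read_state();c=cam("wrist",s);u=np.array([.415,.910]);v=np.array([-.910,.415]);h0=np.array([.575,.3238])
b=blobs(im,"yellow",500)[0]
for r in(10,60,120,180,230):
    q=b[abs(b[:,1]-r)<=2];l,R=q[:,0].min(),q[:,0].max()
    P=ray(c,[(l,r),(R+1,r)],s["position"][2]+.007)[:,:2]-h0
    print(r,"w",np.hypot(*(P[1]-P[0]))*1000,"x",P.mean(0)@u*1000,"y",P.mean(0)@v*1000)
P=s["position"][:2]-h0;print(P@u,P@v,s["position"])
```

```text
10 w 40.50995265701686 x -71.78398259487174 y -1.5438859305196526
60 w 40.8059307558222 x -89.07061092136328 y -1.4146338392792903
120 w 41.029445049945465 x -111.52254695039387 y -1.0858352336963542
180 w 40.85281743126324 x -136.08571046580693 y -0.936731352973931
230 w 39.012122298048496 x -158.39164116872985 y -0.545587430598439
-0.18395177571613808 -0.0006386597321245135 [0.49926581 0.15619331 0.08739997]
```

Emit:
play_rows:
  plan:
    - [[-0.018,0.008,-0.6,0,0,0,-1],[0,0,-0.5,0,0,0,-1],[0,0,-0.25,0,0,0,-1],[0,0,-0.08,0,0,0,-1],[0,0,0,0,0,0,-1],[0,0,0,0,0,0,-1]]

```text
time_s: 22.55
position: [0.4984, 0.1568, 0.0167]
tcp_rot: [[0.413, 0.911, 0.002], [0.911, -0.413, 0.0], [0.001, 0.001, -1.0]]
force: [-0.4, 0.6, -0.5]
opening: 0.454
```

Emit:
play_rows:
  plan:
    - [[0.083,0.182,-0.025,0,0,0,-1],[0.083,0.182,0,0,0,0,-1],[0.083,0.182,0,0,0,0,-1],[0.083,0.182,0,0,0,0,-1],[0.083,0.182,0,0,0,0,-1],[0.083,0.182,0,0,0,0,-1],[0.083,0.182,0,0,0,0,-1],[0.083,0.182,0,0,0,0,-1],[0.083,0.182,0,0,0,0,-1],[0.083,0.182,0,0,0,0,-1],[0,0,0,0,0,0,-1]]

```text
time_s: 23.65
position: [0.5404, 0.2496, 0.0148]
tcp_rot: [[0.413, 0.911, 0.002], [0.911, -0.413, 0.002], [0.002, 0.001, -1.0]]
force: [-0.1, 1.2, -2.1]
opening: 0.458
```

Emit:
play_rows:
  plan:
    - [[0.083,0.182,0,0,0,0,-1],[0.083,0.182,0,0,0,0,-1],[0.041,0.091,0,0,0,0,-1],[0.025,0.055,0,0,0,0,-1],[0.025,0.055,0,0,0,0,-1],[0,0,0,0,0,0,-1]]

```text
time_s: 24.25
position: [0.5512, 0.2746, 0.0144]
tcp_rot: [[0.413, 0.911, -0.003], [0.911, -0.413, -0.003], [-0.004, -0.001, -1.0]]
force: [-1.2, -6.3, -2.0]
opening: 0.454
```

Emit:
play_rows:
  plan:
    - [[0.025,0.055,0,0,0,0,-1],[0,0,0,0,0,0,-1]]

```text
time_s: 24.45
position: [0.551, 0.2747, 0.014]
tcp_rot: [[0.412, 0.911, -0.006], [0.911, -0.412, -0.007], [-0.009, -0.003, -1.0]]
force: [-3.0, -13.3, -1.0]
opening: 0.458
```

Emit:
play_rows:
  plan:
    - [[0,0,0,0,0,0,1],[0,0,0,0,0,0,1],[0,0,0,0,0,0,1],[0,0,0,0,0,0,1],[-0.02,-0.05,0.3,0,0,0,1],[0,0,0.8,0,0,0,1],[0,0,0.8,0,0,0,1],[0,0,0.5,0,0,0,1],[-0.2,-0.4,0.2,0,0,0,1],[-0.2,-0.4,0.2,0,0,0,1],[0,0,0,0,0,0,1]]

```text
time_s: 25.55
position: [0.5317, 0.2349, 0.1574]
tcp_rot: [[0.414, 0.91, 0.002], [0.91, -0.414, 0.0], [0.001, 0.002, -1.0]]
force: [-0.2, 0.4, -0.1]
opening: 0.998
```

Run:
```python
from h import *
im,c,s=shot("wrist","w9");u=np.array([.415,.910]);v=np.array([-.910,.415]);h0=np.array([.575,.3238])
R=s["tcp_rot"];print(s["position"],math.degrees(math.atan2(R[1,0],R[0,0])))
for b in blobs(im,"yellow",200):
    P=ray(c,b,.020)[:,:2]-h0;print("yellow blob",len(b),"x",(P@u).min()*1000,(P@u).max()*1000,"y",(P@v).min()*1000,(P@v).max()*1000)
im2,c2,_=shot("scene","s6")
hs=cv2.cvtColor(im2,cv2.COLOR_RGB2HSV)
sub=hs[195:240,275:330];m=cv2.inRange(sub,(0,0,0),(180,125,255));m=cv2.morphologyEx(m,cv2.MORPH_CLOSE,np.ones((3,3)))
for bb in cv2.findContours(m,0,1)[0]:
    if cv2.contourArea(bb)>60: b=bb[:,0]+[275,195];print("black",b.mean(0),rect(c2,b,.008))
a=cv2.resize(im[0:260,150:450,::-1],None,fx=1.4,fy=1.4,interpolation=3);d=cv2.resize(im2[170:270,240:330,::-1],None,fx=3.6,fy=3.6,interpolation=3)
o=np.zeros((370,760,3),np.uint8);o[:a.shape[0],:a.shape[1]]=a;o[:d.shape[0],425:425+d.shape[1]]=d;cv2.imwrite("pics/w9c.png",o)
```

```text
[0.53169442 0.23488    0.15742111] 65.51728715828412
yellow blob 174 x -62.346497714439245 -30.598325051269555 y -18.60131238022728 22.391820078780512
yellow blob 115 x 13.169708394822322 49.51080405996462 y 16.809034087041713 21.04314349505053
yellow blob 126 x 9.05495782053087 49.53789859511079 y -19.00491416188583 -15.074185497444144
black [299.25 219.  ] (509.9, 6.0, np.float32(150.3), np.float32(41.7), 9.7)
```

View pics/w9c.png

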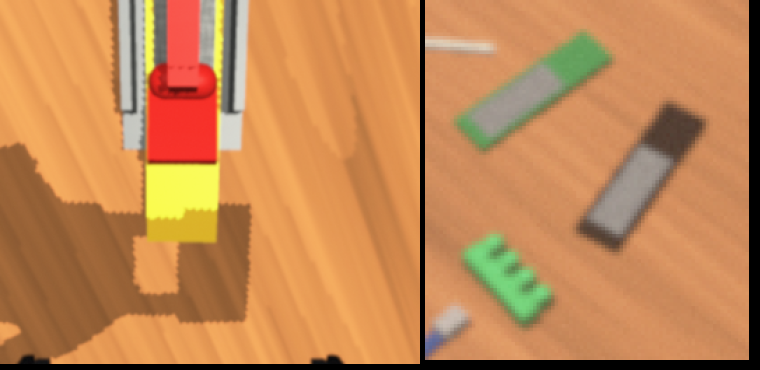

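Yellow lies under the arm, straight in the holder. The black board is at about (0.510, 0.006), yaw 9.7°.

Emit:
play_rows:
  plan:
    - [[-0.169,-0.529,0,0,0,-0.0344,1],[-0.169,-0.529,0,0,0,-0.0344,1],[-0.169,-0.529,0,0,0,-0.0344,1],[-0.169,-0.529,0,0,0,-0.0344,1],[-0.169,-0.529,0,0,0,-0.0344,1],[-0.169,-0.529,0,0,0,-0.0344,1],[-0.169,-0.529,0,0,0,-0.0344,1],[-0.169,-0.529,0,0,0,-0.0344,1],[-0.169,-0.529,0,0,0,-0.0344,1],[0,0,0,0,0,0,1],[0,0,0,0,0,0,1],[0,0,0,0,0,0,1]]

```text
time_s: 26.85
position: [0.4569, -0.001, 0.1547]
tcp_rot: [[0.985, 0.173, 0.0], [0.173, -0.985, 0.0], [0.0, -0.0, -1.0]]
force: [-0.8, -0.4, 0.2]
opening: 0.997
```

```bash
cat >> h.py <<'E'
def lowsat(im,roi,smax,vmax=255,amin=60):
    x0,y0,x1,y1=roi;m=cv2.inRange(cv2.cvtColor(im,cv2.COLOR_RGB2HSV)[y0:y1,x0:x1],(0,0,0),(180,smax,vmax))
    m=cv2.morphologyEx(m,cv2.MORPH_CLOSE,np.ones((3,3)))
    return [b[:,0]+[x0,y0] for b in cv2.findContours(m,0,1)[0] if cv2.contourArea(b)>amin]
E
python3 - <<'E'
from h import *
im,c,s=shot("wrist","w9x");u=np.array([.415,.910]);h0=np.array([.575,.3238])
print("rear x of yellow",(ray(c,[(278,172)],.02)[0,:2]-h0)@u) if 0 else None
R=s["tcp_rot"];print(s["position"],math.degrees(math.atan2(R[1,0],R[0,0])))
for b in lowsat(im,(200,0,360,255),120,255,800): print("w",b.mean(0).round(),b.min(0),b.max(0),rect(c,b,.008))
im2,c2,_=shot("scene","s7")
for b in lowsat(im2,(275,195,330,240),125): print("s",rect(c2,b,.008))
E
```

```text
[ 0.45685065 -0.0010298   0.15471204] 9.951860863457055
w [282. 130.] [257  39] [309 225] (505.9, 6.0, np.float32(148.3), np.float32(39.7), 9.1)
s (508.2, 6.1, np.float32(153.4), np.float32(41.9), 9.2)
```

Emit:
play_rows:
  plan:
    - [[-0.11,-0.036,-0.8,0,0,-0.004,1],[0,0,-0.8,0,0,0,1],[0,0,-0.8,0,0,0,1],[0,0,-0.4,0,0,0,1],[0,0,-0.2,0,0,0,1],[0,0,-0.05,0,0,0,1],[0,0,0,0,0,0,1],[0,0,0,0,0,0,1]]

```text
time_s: 27.75
position: [0.4516, -0.0036, 0.0033]
tcp_rot: [[0.987, 0.159, 0.002], [0.159, -0.987, -0.001], [0.002, 0.001, -1.0]]
force: [0.2, -0.2, -0.1]
opening: 0.997
```

Emit:
play_rows:
  plan:
    - [[0,0,-0.04,0,0,0,-1],[0,0,0,0,0,0,-1],[0,0,0,0,0,0,-1],[0,0,0,0,0,0,-1],[0,0,0,0,0,0,-1],[0,0,0,0,0,0,-1],[0,0,0,0,0,0,-1],[0,0,0,0,0,0,-1],[0,0,0,0,0,0,-1]]

```text
time_s: 28.65
position: [0.4508, -0.0036, 0.0004]
tcp_rot: [[0.987, 0.159, 0.0], [0.159, -0.987, -0.0], [0.0, 0.0, -1.0]]
force: [0.2, 0.7, 3.5]
opening: 0.454
```

Emit:
play_rows:
  plan:
    - [[0,0,0.4,0,0,0,-1],[0,0,0.8,0,0,0,-1],[0.119,0.399,0.06,0,0,0.0391,-1],[0.119,0.399,0.06,0,0,0.0391,-1],[0.119,0.399,0.06,0,0,0.0391,-1],[0.119,0.399,0.06,0,0,0.0391,-1],[0.119,0.399,0.06,0,0,0.0391,-1],[0.119,0.399,0.06,0,0,0.0391,-1],[0.119,0.399,0.06,0,0,0.0391,-1],[0.119,0.399,0.06,0,0,0.0391,-1],[0,0,0,0,0,0,-1],[0,0,0,0,0,0,-1]]

```text
time_s: 29.85
position: [0.4976, 0.156, 0.0839]
tcp_rot: [[0.416, 0.909, -0.001], [0.909, -0.416, -0.0], [-0.001, -0.001, -1.0]]
force: [-0.7, 0.6, -0.6]
opening: 0.452
```

```bash
cat >> h.py <<'E'
U=np.array([.415,.910]);V=np.array([-.910,.415]);H0=np.array([.575,.3238])
def held(mask_fn,name):
    im,c,s=shot("wrist",name);R=s["tcp_rot"];P=s["position"][:2]-H0
    print(s["time_s"],"tcp",s["position"].round(4),"holder",P@U*1000,P@V*1000,"yaw",math.degrees(math.atan2(R[1,0],R[0,0])),s["opening"])
    b=max(mask_fn(im),key=len)
    for r in(15,60,120,180,230):
        q=b[abs(b[:,1]-r)<=2]
        if len(q)<2: continue
        l,rr=q[:,0].min(),q[:,0].max();P=ray(c,[(l,r),(rr+1,r)],s["position"][2]+.007)[:,:2]-H0
        print(r,"w",np.hypot(*(P[1]-P[0]))*1000,"x",P.mean(0)@U*1000,"y",P.mean(0)@V*1000)
E
python3 - <<'E'
from h import *
def f(im):
    m=cv2.inRange(cv2.cvtColor(im,cv2.COLOR_RGB2HSV)[:250,190:370],(0,0,0),(180,120,255));m=cv2.morphologyEx(m,cv2.MORPH_CLOSE,np.ones((3,3)))
    return [b[:,0]+[190,0] for b in cv2.findContours(m,0,cv2.CHAIN_APPROX_NONE)[0]]
held(f,"w10")
E
```

```text
29.85 tcp [0.4976 0.156  0.0839] holder -184.809039004453 0.7466700459337616 yaw 65.40648983632232 0.4515135171728049
15 w 39.872372870580136 x -74.33415463565531 y 0.7155048119574375
60 w 39.62351800816119 x -89.9317733729923 y 0.7275854171028967
120 w 39.80158506434061 x -112.36925006577307 y 0.7450530953075768
180 w 39.996466018618996 x -136.92517692045342 y 0.7641701493405761
230 w 39.44321719177141 x -159.23179978568493 y 1.0005783256001113
```

Emit:
play_rows:
  plan:
    - [[0,0,-0.5,0,0,0,-1],[0,0,-0.4,0,0,0,-1],[0,0,-0.24,0,0,0,-1],[0,0,-0.08,0,0,0,-1],[0,0,0,0,0,0,-1],[0,0,0,0,0,0,-1]]

```text
time_s: 30.5
position: [0.4987, 0.1558, 0.0237]
tcp_rot: [[0.416, 0.909, 0.001], [0.909, -0.416, 0.0], [0.0, 0.001, -1.0]]
force: [1.0, 0.5, -0.6]
opening: 0.456
```

Emit:
play_rows:
  plan:
    - [[0.083,0.182,-0.01,0,0,0,-1],[0.083,0.182,0,0,0,0,-1],[0.083,0.182,0,0,0,0,-1],[0.083,0.182,0,0,0,0,-1],[0.083,0.182,0,0,0,0,-1],[0.083,0.182,0,0,0,0,-1],[0.083,0.182,0,0,0,0,-1],[0.083,0.182,0,0,0,0,-1],[0.083,0.182,0,0,0,0,-1],[0.083,0.182,0,0,0,0,-1],[0.083,0.182,0,0,0,0,-1],[0,0,0,0,0,0,-1]]

```text
time_s: 31.7
position: [0.5453, 0.2581, 0.0229]
tcp_rot: [[0.415, 0.91, 0.003], [0.91, -0.415, 0.002], [0.003, 0.002, -1.0]]
force: [0.6, 1.6, -1.8]
opening: 0.452
```

Emit:
play_rows:
  plan:
    - [[0.041,0.091,0,0,0,0,-1],[0.041,0.091,0,0,0,0,-1],[0.025,0.055,0,0,0,0,-1],[0.025,0.055,0,0,0,0,-1],[0.025,0.055,0,0,0,0,-1],[0,0,0,0,0,0,-1]]

```text
time_s: 32.3
position: [0.5514, 0.2729, 0.0226]
tcp_rot: [[0.415, 0.91, -0.001], [0.91, -0.415, -0.001], [-0.002, -0.001, -1.0]]
force: [-1.5, -3.5, -3.1]
opening: 0.455
```

Emit:
play_rows:
  plan:
    - [[0.025,0.055,0,0,0,0,-1],[0.025,0.055,0,0,0,0,-1],[0,0,0,0,0,0,-1]]

```text
time_s: 32.6
position: [0.551, 0.2733, 0.0216]
tcp_rot: [[0.414, 0.91, -0.009], [0.91, -0.414, -0.01], [-0.013, -0.005, -1.0]]
force: [-3.9, -19.4, -1.6]
opening: 0.457
```

Emit:
play_rows:
  plan:
    - [[0,0,0,0,0,0,1],[0,0,0,0,0,0,1],[0,0,0,0,0,0,1],[0,0,0,0,0,0,1],[-0.02,-0.05,0.3,0,0,0,1],[0,0,0.8,0,0,0,1],[0,0,0.8,0,0,0,1],[0,0,0.6,0,0,0,1],[-0.2,-0.4,0.2,0,0,0,1],[-0.2,-0.4,0.2,0,0,0,1],[0,0,0,0,0,0,1]]

```text
time_s: 33.7
position: [0.5328, 0.2352, 0.1705]
tcp_rot: [[0.417, 0.909, 0.002], [0.909, -0.417, 0.0], [0.001, 0.002, -1.0]]
force: [0.8, 0.4, 0.3]
opening: 1.001
```

Run:
```python
from h import *
im,c,s=shot("wrist","w11");print(s["position"])
hs=cv2.cvtColor(im,cv2.COLOR_RGB2HSV)
# rear edge of pile along holder axis: print row profile at board mid column
p0=proj(c,np.r_[H0-.06*U,.028]);print("expected px of x-60:",p0, "x-75:",proj(c,np.r_[H0-.075*U,.028]))
q=int(p0[0]);print([(r,int(hs[r,q+12,1]),int(hs[r,q+12,2])) for r in range(int(p0[1])-16,int(p0[1])+34,2)])
im2,c2,_=shot("scene","s8")
HSV["green"]=((38,60,30),(90,255,255))
for b in blobs(im2,"green",60):
    if 230<b[:,0].mean()<310: print(b.mean(0).round(),rect(c2,b,.008))
h2=cv2.cvtColor(im2,cv2.COLOR_RGB2HSV);print(h2[183,285],h2[206,257])
m=cv2.inRange(h2[170:225,235:300],(0,0,0),(180,105,255))|cv2.inRange(h2[170:225,235:300],(38,60,30),(90,255,255))
m=cv2.morphologyEx(m,cv2.MORPH_CLOSE,np.ones((3,3)))
for bb in cv2.findContours(m,0,1)[0]:
    if cv2.contourArea(bb)>60: print("board",rect(c2,bb[:,0]+[235,170],.008))
```

```text
[0.53277675 0.23518551 0.17050708]
expected px of x-60: [280.82324136 154.14811011] x-75: [280.82804145 172.44829869]
[(138, 13, 77), (140, 13, 77), (142, 17, 77), (144, 17, 76), (146, 14, 75), (148, 13, 57), (150, 8, 32), (152, 9, 28), (154, 18, 29), (156, 17, 30), (158, 18, 29), (160, 9, 29), (162, 0, 27), (164, 18, 29), (166, 9, 29), (168, 9, 28), (170, 26, 30), (172, 149, 101), (174, 163, 147), (176, 163, 149), (178, 163, 150), (180, 164, 151), (182, 164, 152), (184, 163, 155), (186, 163, 156)]
[263. 246.] (655.1, -11.9, np.float32(82.3), np.float32(36.7), 81.4)
[270. 197.] (503.5, -120.1, np.float32(145.9), np.float32(37.7), -7.5)
[233. 106.] (299.1, -487.8, np.float32(62.3), np.float32(46.5), 49.2)
[ 56 109 159] [ 30  26 155]
board (503.4, -120.8, np.float32(150.5), np.float32(42.7), -7.2)
board (517.3, -208.6, np.float32(79.1), np.float32(15.3), -55.2)
```

Emit:
play_rows:
  plan:
    - [[-0.186,-0.775,0,0,0,-0.045,1],[-0.186,-0.775,0,0,0,-0.045,1],[-0.186,-0.775,0,0,0,-0.045,1],[-0.186,-0.775,0,0,0,-0.045,1],[-0.186,-0.775,0,0,0,-0.045,1],[-0.186,-0.775,0,0,0,-0.045,1],[-0.186,-0.775,0,0,0,-0.045,1],[-0.186,-0.775,0,0,0,-0.045,1],[-0.186,-0.775,0,0,0,-0.045,1],[0,0,-0.2,0,0,0,1],[0,0,0,0,0,0,1],[0,0,0,0,0,0,1]]

```text
time_s: 35.0
position: [0.4496, -0.1111, 0.1573]
tcp_rot: [[0.992, -0.128, -0.001], [-0.128, -0.992, 0.001], [-0.001, -0.001, -1.0]]
force: [0.5, 0.4, 0.4]
opening: 1.004
```

Run:
```python
from h import *
im,c,s=shot("wrist","w12");R=s["tcp_rot"];print(s["position"],math.degrees(math.atan2(R[1,0],R[0,0])))
h2=cv2.cvtColor(im,cv2.COLOR_RGB2HSV)[:255,190:370]
m=cv2.inRange(h2,(0,0,0),(180,100,255))|cv2.inRange(h2,(38,60,20),(90,255,255))
m=cv2.morphologyEx(m,cv2.MORPH_CLOSE,np.ones((3,3)))
for bb in cv2.findContours(m,0,1)[0]:
    if cv2.contourArea(bb)>800: b=bb[:,0]+[190,0];print(b.min(0),b.max(0),rect(c,b,.008))
```

```text
[ 0.44963061 -0.11112568  0.15729541] -7.350659533563444
[259  33] [310 221] (501.3, -121.1, np.float32(149.9), np.float32(39.9), -7.6)
```

Emit:
play_rows:
  plan:
    - [[-0.056,-0.054,-0.8,0,0,-0.0014,1],[0,0,-0.8,0,0,0,1],[0,0,-0.8,0,0,0,1],[0,0,-0.4,0,0,0,1],[0,0,-0.2,0,0,0,1],[0,0,-0.07,0,0,0,1],[0,0,0,0,0,0,1],[0,0,0,0,0,0,1]]

```text
time_s: 35.85
position: [0.4477, -0.1151, 0.0053]
tcp_rot: [[0.991, -0.133, 0.002], [-0.133, -0.991, -0.001], [0.002, 0.001, -1.0]]
force: [0.8, 0.8, -0.7]
opening: 0.999
```

Emit:
play_rows:
  plan:
    - [[0,0,-0.07,0,0,0,-1],[0,0,0,0,0,0,-1],[0,0,0,0,0,0,-1],[0,0,0,0,0,0,-1],[0,0,0,0,0,0,-1],[0,0,0,0,0,0,-1],[0,0,0,0,0,0,-1],[0,0,0,0,0,0,-1],[0,0,0,0,0,0,-1]]

```text
time_s: 36.75
position: [0.4468, -0.115, 0.0008]
tcp_rot: [[0.991, -0.134, -0.0], [-0.134, -0.991, -0.0], [-0.0, 0.0, -1.0]]
force: [-0.0, -0.5, 1.2]
opening: 0.453
```

Emit:
play_rows:
  plan:
    - [[0,0,0.4,0,0,0,-1],[0,0,0.8,0,0,0,-1],[0.115,0.602,0.06,0,0,0.0452,-1],[0.115,0.602,0.06,0,0,0.0452,-1],[0.115,0.602,0.06,0,0,0.0452,-1],[0.115,0.602,0.06,0,0,0.0452,-1],[0.115,0.602,0.06,0,0,0.0452,-1],[0.115,0.602,0.06,0,0,0.0452,-1],[0.115,0.602,0.06,0,0,0.0452,-1],[0.115,0.602,0.06,0,0,0.0452,-1],[0.115,0.602,0.06,0,0,0.0452,-1],[0,0,0,0,0,0,-1]]

```text
time_s: 37.95
position: [0.4994, 0.159, 0.0881]
tcp_rot: [[0.409, 0.912, 0.002], [0.912, -0.409, 0.001], [0.002, 0.002, -1.0]]
force: [0.2, -1.0, -0.7]
opening: 0.456
```

Emit:
play_rows:
  plan:
    - [[0,0,0,0,0,0,-1],[0,0,0,0,0,0,-1]]

```text
time_s: 38.15
position: [0.4978, 0.1552, 0.0875]
tcp_rot: [[0.416, 0.909, -0.001], [0.909, -0.416, -0.0], [-0.001, -0.001, -1.0]]
force: [0.0, -0.2, -0.5]
opening: 0.459
```

Run:
```python
from h import *
def f(im):
    h=cv2.cvtColor(im,cv2.COLOR_RGB2HSV)[:250,190:370];m=cv2.inRange(h,(0,0,0),(180,100,255))|cv2.inRange(h,(38,60,20),(90,255,255));m=cv2.morphologyEx(m,cv2.MORPH_CLOSE,np.ones((3,3)))
    return [b[:,0]+[190,0] for b in cv2.findContours(m,0,cv2.CHAIN_APPROX_NONE)[0]]
held(f,"w13")
```

```text
38.15 tcp [0.4978 0.1552 0.0875] holder -185.47635029605846 0.22482016066559252 yaw 65.43501795875551 0.4592353558641153
15 w 39.87206176128975 x -75.00062062858083 y 0.992436388807999
60 w 40.00788856704891 x -90.59815503313978 y 0.8285641345675068
120 w 40.203494261617394 x -113.03534328552689 y 0.8608961099191847
180 w 39.99638849747798 x -137.5913369076558 y 0.6856550411374618
230 w 39.88144100275283 x -159.8982941023279 y 0.7091147358784661
```

Emit:
play_rows:
  plan:
    - [[0,0,-0.5,0,0,0,-1],[0,0,-0.4,0,0,0,-1],[0,0,-0.2,0,0,0,-1],[0,0,-0.04,0,0,0,-1],[0,0,0,0,0,0,-1],[0,0,0,0,0,0,-1]]

```text
time_s: 38.8
position: [0.4992, 0.1557, 0.0314]
tcp_rot: [[0.415, 0.91, 0.001], [0.91, -0.415, 0.0], [0.001, 0.001, -1.0]]
force: [-0.6, 1.0, -1.0]
opening: 0.454
```

Emit:
play_rows:
  plan:
    - [[0.083,0.182,-0.01,0,0,0,-1],[0.083,0.182,0,0,0,0,-1],[0.083,0.182,0,0,0,0,-1],[0.083,0.182,0,0,0,0,-1],[0.083,0.182,0,0,0,0,-1],[0.083,0.182,0,0,0,0,-1],[0.083,0.182,0,0,0,0,-1],[0.083,0.182,0,0,0,0,-1],[0.083,0.182,0,0,0,0,-1],[0.083,0.182,0,0,0,0,-1],[0.083,0.182,0,0,0,0,-1],[0,0,0,0,0,0,-1]]

```text
time_s: 40.0
position: [0.5455, 0.2581, 0.0304]
tcp_rot: [[0.414, 0.91, 0.003], [0.91, -0.414, 0.002], [0.003, 0.001, -1.0]]
force: [-0.6, 2.4, -1.9]
opening: 0.454
```

Emit:
play_rows:
  plan:
    - [[0.041,0.091,0,0,0,0,-1],[0.041,0.091,0,0,0,0,-1],[0.025,0.055,0,0,0,0,-1],[0.025,0.055,0,0,0,0,-1],[0.025,0.055,0,0,0,0,-1],[0,0,0,0,0,0,-1]]

```text
time_s: 40.6
position: [0.552, 0.2734, 0.0302]
tcp_rot: [[0.415, 0.91, -0.0], [0.91, -0.415, -0.0], [-0.0, -0.0, -1.0]]
force: [-1.2, -1.8, -2.7]
opening: 0.452
```

Emit:
play_rows:
  plan:
    - [[0.025,0.055,0,0,0,0,-1],[0.025,0.055,0,0,0,0,-1],[0,0,0,0,0,0,-1]]

```text
time_s: 40.9
position: [0.5513, 0.274, 0.0292]
tcp_rot: [[0.414, 0.91, -0.009], [0.91, -0.414, -0.008], [-0.011, -0.005, -1.0]]
force: [-4.2, -15.9, -1.6]
opening: 0.454
```

Emit:
play_rows:
  plan:
    - [[0,0,0,0,0,0,1],[0,0,0,0,0,0,1],[0,0,0,0,0,0,1],[0,0,0,0,0,0,1],[-0.02,-0.05,0.3,0,0,0,1],[0,0,0.8,0,0,0,1],[0,0,0.8,0,0,0,1],[0,0,0.8,0,0,0,1],[-0.2,-0.4,0.4,0,0,0,1],[-0.2,-0.4,0.4,0,0,0,1],[0,0,0,0,0,0,1],[0,0,0,0,0,0,1]]

```text
time_s: 42.1
position: [0.534, 0.2365, 0.2067]
tcp_rot: [[0.415, 0.91, 0.003], [0.91, -0.415, 0.001], [0.002, 0.002, -1.0]]
force: [-0.4, 0.2, 0.0]
opening: 0.997
```

Run:
```python
from h import *
im,c,s=shot("wrist","w14");print(s["position"],s["time_s"])
for x in(-75,-31):print(x,proj(c,np.r_[H0+x*.001*U,.036]))
HSV["green"]=((38,60,20),(90,255,255))
for b in blobs(im,"green",150):
    P=ray(c,b,.036)[:,:2]-H0;print("green x",(P@U).min()*1000,(P@U).max()*1000,"y",(P@V).min()*1000,(P@V).max()*1000)
im2,c2,_=shot("scene","s9");im3,_,_=shot("side","d9")
o=np.zeros((600,800,3),np.uint8)
o[:300,:400]=cv2.resize(im[0:240,120:440,::-1],(400,300),interpolation=3)
o[:300,400:]=cv2.resize(im2[270:360,335:455,::-1],(400,300),interpolation=3)
o[300:,:400]=cv2.resize(im2[90:300,140:420,::-1],(400,300),interpolation=3)
o[300:,400:]=cv2.resize(im3[150:390,200:520,::-1],(400,300),interpolation=3)
cv2.imwrite("pics/fin.png",o)
```

```text
[0.53396182 0.23649467 0.20665011] 42.1
-75 [280.06099175 168.69147301]
-31 [280.1058123  118.04327869]
green x -74.40916897317469 -28.476218757858675 y -18.398524053103042 21.2695437179573
green x -11.259006832760516 59.75748421186746 y -19.425266424586724 -14.4786925015044
green x 9.345746950054648 59.754061191625226 y 16.827318850826757 21.714684195997886
```

View pics/fin.png

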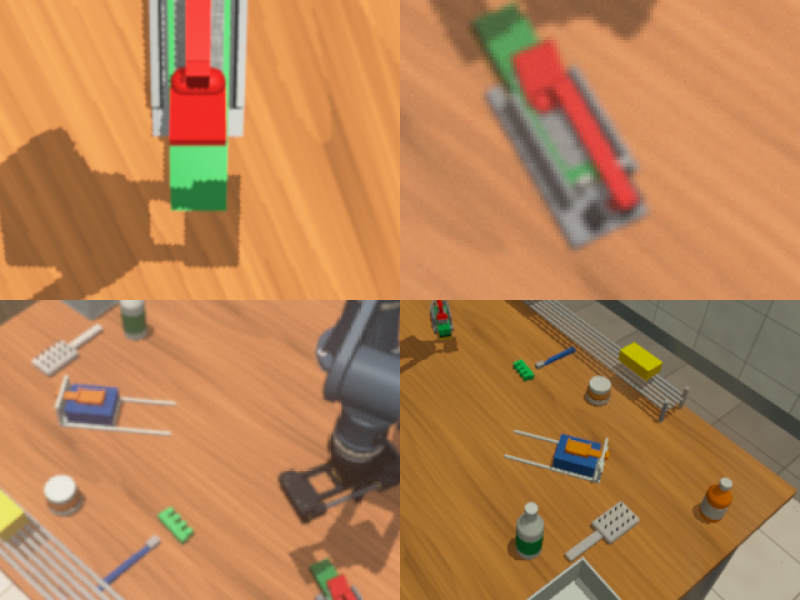

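All checks agree, so I'm handing in.

```bash
python3 -c "
from rig import *
print(hand_in(), read_state()['time_s'])"
```

```text
the job is handed in; nothing more can be done
the job is handed in; nothing more can be done
```

The soap is in its box with the cover shut, and the three boards that were there (yellow, black, green) are in the holder. I handed the job in at about 42 s. No terracotta board (board3) showed in any picture.

**Soap box**
- **Opening:** I held the tab down and slid the cover to its open stop.
- **Seating:** I lowered the soap into the pocket. The picture after release showed it square inside, at -54.5° against a box angle of about -55°. I judged that it lay flat from that picture alone.
- **Shutting:** I slid the cover back with the tab held down until it met the shut stop, after about 130 mm of travel. After letting go, pictures from all three cameras showed the tab up with its tooth beyond the bridge.

**Boards**
- **Insertion:** I slid each board level under the red arm and pushed it until the back posts resisted with 13 to 20 N.
- **Last look:** The top board's rear end measured at holder x of about -74.4 mm (fully home is -75) and about 1 mm off centre, with the arm resting on the pile.
- **Lower boards:** After black went in, the pile's rear was also at about -75 mm. Yellow's rear end was partly in shadow, so for yellow alone I relied on the push force.

The last pictures showed the other things still where they were, except the mug, which was outside them; the arm never went near it. No check failed or disagreed.

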